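# Open the UV instrument cabinet with its elbow lever and let the lid down gently

## Robot

A 6-joint arm with a two-finger parallel gripper is mounted at the origin on the work surface. World frame = base frame: x ahead of the robot, y to its left, z up, the work surface at z = 0. Lengths are in m, angles in rad, forces in N, time in s.
With the tool pointing down it reaches from about 0.3 to 0.875 m from the base axis. Payload 4.2 kg.
Tool frame: the origin (TCP) lies at the centre of the arm's flange, where the gripper is bolted on; the fingertips stand 173 mm ahead of it and the grasp point (between the pads) lies robot.grip_depth ahead of it (robot.grip_depth is the distance from the TCP to the grasp point, in m); x points along the fingers, y is the direction in which the jaws open and shut, and the axes are right-handed (so a half turn about x gives the same grasp; the last joint's range is limited). The gripper opens to 85 mm and grips with 20 to 120 N. Pads are 22 mm wide; open, the fingers measure 114 mm over their backs; the gripper's body (76 mm by 85 mm) begins 54 mm behind the grasp point. The pads swing forward as they close: fully open they stand 13 mm farther back than shut.
Start: joints at [1.199, 0.32, 1.565, -0, 1.257, -0.02], TCP at [0.198, 0.54, 0.405] pointing down, gripper open.
Joint ranges: [-3.11, 3.11], [-0.84, 2.01], [0.21, 2.61], [-1.34, 4.49], [0.05, 2.63], [-2.56, 2.56]. Speed limits (rad/s): [2.57, 2.57, 3.14, 3.14, 3.14, 3.14].

## Interface

Orientations are given as a unit quaternion [x, y, z, w].
In Python, from bench import robot gives the robot as it stands. The module is installed in compiled form; this text tells all that it offers.
- The arm moves only by the tool carry_out, never from a script. Its argument "commands" is a list of rows, each a list of 7 numbers: the opening, from 0 (shut) to 1 (fully open), then the shift along the world's x, y, z in m, then the turn, a rotation vector about the world's x, y, z in degrees. A call has 1 to 8 rows; each row is the pose to reach, as a shift and turn from the pose commanded when the call began; what a row does not reach only later rows make up. A row lasts 1/10 s, in which the tool goes at most 50 mm and 8.59 degrees, less where a joint would pass 70% of its speed; a pose out of reach is approached as far as the arm can. A call with a gripper value outside its range is refused whole. The fingers move at their own pace and stop on an object; "force" is the grip in N (left out, the last holds). Time passes only in rows, so rows that repeat a pose let the fingers close. It gives the time, the measured TCP pose, the force and the opening at its end, in the units of the state.
- robot.get_obs(): the state, without advancing time (a new reading comes with each control period).
- robot.read_camera(name): name is "scene" or "top" or "wrist"; returns a dict with "pixels" (400x640x3 uint8, blue, green, red), "range_z" (400x640 float32, m along the optical axis (not along the pixel's ray), 0 where there is no reading), "camera_matrix" (3x3 intrinsics, pixels), "extrinsics" (4x4, takes a point from world to camera coordinates); the wrist camera has in their place "mount" (4x4, takes a point from camera to tool coordinates, whose origin is the TCP and whose axes are the tool frame's). Camera axes: x right, y down, z forward; pixel columns grow to the right and rows downward; lengths in m; the calibration is good to about 2 mm. A picture is of the moment at which its call begins: read the wrist's pose just before it.
- robot.job_done(): hands the job in, once; it reports no verdict.
The state is a dict: "clock": time; "joints": joint angles; "qd": joint speeds; "tau": joint torques, N m; "ee_pos": TCP position; "tool_rot": TCP orientation; "wrist_force": force on the tool from outside, world axes, zero at the start; "ft_torque": the same for the moment, N m; "opening": opening from 0.0 (shut) to 1.0 (fully open).
Only numpy, scipy, OpenCV 4.12 (cv2) and the standard library are available. Lean on these libraries where they do the work, as an engineer would, in place of code of your own. Each camera call takes 0.05 s, during which the arm holds its last target. There are 200 camera calls.

## Task

I want to take a sterile forceps out of the UV cabinet with my gloves on: switch the lamp off at the rocker switch, press the elbow lever right down so that the lid is wide open, and hold it there for three seconds while I reach in. Then ease the lever up slowly so that the lid comes down without slamming, and once it is shut switch the lamp back on. Keep the lamp off whenever the lid is open, move the lid by the lever only without touching it, pick nothing up, and leave the bottles and other things where they stand.

Things in the scene. Friction and masses are not known exactly. Their poses are not given: they have to be found in the camera images.
- cabinet: bench-top UV cabinet, fixed: cream case 220 mm deep (x), 300 wide (y), 168 high, curved tinted lid; past a 20 mm gap on its +y end a cream console with flat top (y 170 to 236, x -103 to 103, z 102 mm). Origin on the table under the case's centre; x to its front (sloping side, lid handle), which faces roughly away from the robot; y to the console and lever; z up.
- lid_handle (a point): middle of the thin steel handle bar on the front edge of the curved, tinted lid (300 mm wide, cabinet y -150 to 150; hinge line at cabinet x -55, z 168 mm). Lid and handle are not to be touched. Wide open, its front edge stands about 310 mm above the table.
- lid (a joint): opening angle of the lid: 0 shut, 1.2 rad wide open (lever at its stop). Moved by a push rod from the lever, about 2.7 times the lever's angle. No spring or damper: its weight shuts it, and let go from open it slams. Letting the lever pad up at 10 to 25 mm/s lowers it gently.
- lever (a joint): angle of the elbow lever: 0 at rest (lid shut), 0.45 rad pressed down to its stop (lid wide open). Turns about cabinet y at cabinet x 50, z 80 mm; the pad end goes down as it grows. The lid's weight brings it back up; holding it down takes about 4 to 12 N at the pad, a little more at the stop.
- lever_pad (a point): centre of the top of the black rubber pad on the lever's free end: 46 mm along the lever, 60 across, 125 mm from the pivot, at cabinet x 172, y 255 mm. 109 mm above the table at rest, 53 mm fully pressed: a nearly straight vertical stroke of 56 mm. Slopes 13 degrees up to its free end at rest, 13 down when pressed.
- lamp_switch (a joint): angle of the lamp's rocker switch: 0 = lamp on (rear half down, front half standing up; it always starts so), 0.32 rad = lamp off (front half down, rear half standing up). It stays as left; pressing takes about 4 N.
- switch_front (a point): pressing spot on the front half of the black rocker, 16 mm from its middle towards the cabinet's front: press straight down for lamp off. The rocker is a V-shaped paddle on the console, 45 mm long (cabinet x), 24 wide, middle at cabinet x 76, y 203, z 107 mm. A pressed half lies level at z 107 mm; a raised one is about 5 mm higher at this spot.
- switch_rear (a point): pressing spot on the rear half of the rocker, 16 mm from its middle towards the cabinet's back: press straight down for lamp on.
- amber_bottle: brown bottle, 48 mm across, 112 mm tall, stands in front of the cabinet beside the lever pad; origin under its centre
- small_bottle: small brown bottle, 38 mm across, 85 mm tall, stands outside the lever; origin under its centre
- ampoule_carton: carton 55 x 95 x 42 mm in front of the cabinet; origin under its centre
- tape_roll: roll of paper tape, 68 mm across, 25 mm high, lies beyond the lever pad; origin under its centre
- gallipot: steel bowl, 80 mm across, 45 mm high; origin under its centre
- spray_bottle: spray bottle, 66 mm across, 193 mm tall; origin under its centre
- forceps: steel artery forceps, 150 mm long, lying flat along its x; origin under its middle
Mind the look-alikes: they are no part of the job. Leave any pink look-alike of the ampoule_carton alone.

How it is judged:
On the way, in this order (a step that is already met when the one before it is completed fails the run):
1. the lamp is switched off while the lid is shut (value of joint lamp_switch above 0.25 rad and value of joint each of lid, lever below 0.03 rad), for 0.2 s.
2. the lid is held wide open by the lever, lamp off, for three seconds (2.5 s counts) (value of joint lamp_switch above 0.25 rad and value of joint lid above 1.05 rad), for 2.5 s.
3. the lid is shut again, the lever up, the lamp still off (all of step 1), for 0.2 s.
4. the lamp is switched on again, the lid still shut (value of joint lamp_switch below 0.07 rad and value of joint each of lid, lever below 0.03 rad), for 0.2 s.
At the end, for the whole second after the job is handed in: The lid is shut (within 0.03 rad), the lever is up (within 0.03 rad), the lamp switch is on (rear half down, under 0.07 rad) and everything is at rest (all of step 4 and linear speed of each of amber_bottle, small_bottle, ampoule_carton, tape_roll, gallipot, spray_bottle, forceps below 0.02 m/s); the robot touches nothing.
It fails at once if the lid slams: it closes faster than 1.5 rad/s (about 0.3 m/s at its front edge) over the last 0.3 rad (value of joint lid below 0.3 rad and velocity of joint lid below -1.5 rad/s).
It fails at once if the lid is dropped: it falls faster than 2.5 rad/s at any angle (velocity of joint lid below -2.5 rad/s).
It fails at once if the lid is open (over 0.1 rad) while the lamp is not switched off (value of joint lid above 0.1 rad and value of joint lamp_switch below 0.2 rad).
It fails at once if the lid is touched by the robot (contact force between any of the fingers, the arm and lid above 0.3 N).
It fails at once if a bottle, the carton, the tape, the bowl or the forceps is moved more than 20 mm, lifted or knocked over (distance of any of amber_bottle, small_bottle, ampoule_carton, tape_roll, gallipot, spray_bottle, forceps from where it was at the start of the episode above 0.02 m or angle between any of amber_bottle, small_bottle, ampoule_carton, tape_roll, gallipot, spray_bottle, forceps's own z axis and vertical above 0.3 rad).
It also fails if it takes over 61 s, if anything falls off the work surface, if the arm or the gripper's body presses on something with over 40 N, if the wrist force passes 120 N, or if a joint passes its speed limit or range.

## Working session

There is one attempt and no reset: what is moved stays moved. The work goes in short steps, Python scripts to look and compute and a tool call to move; the robot and the scene stay as the last step left them, time stands still between calls to the robot, and variables do not carry over. Pictures are saved under pics/ and viewed, about 8 in all and at most 12, crops included, and the job is handed in when it is done.

Besides the shell and the picture viewer there is one more tool, called after "Call:" as a command line: name --pt "numbers of a row" for each row, then --argument value for the rest. carry_out: Moves the arm, as the interface text tells. Its arguments: {"type":"object","properties":{"commands":{"type":"array"},"force":{"type":"number"}},"required":["commands"]}

```bash
mkdir -p pics; cat > h.py <<'E'
from bench import robot
import numpy as np, cv2
def grab(n):
    c=robot.read_camera(n); return c
def world(c,u,v,z=None):
    K=np.array(c["camera_matrix"]);T=np.linalg.inv(np.array(c["extrinsics"]))
    r=np.linalg.inv(K)@[u,v,1]
    if z is None: return T[:3,:3]@(r*c["range_z"][int(round(v)),int(round(u))])+T[:3,3]
    d=T[:3,:3]@r; return T[:3,3]+d*(z-T[2,3])/d[2]
def cloud(c):
    K=np.array(c["camera_matrix"]);T=np.linalg.inv(np.array(c["extrinsics"]))
    v,u=np.mgrid[0:400,0:640]; r=np.stack([u,v,np.ones_like(u)],-1)@np.linalg.inv(K).T
    return (r*c["range_z"][...,None])@T[:3,:3].T+T[:3,3]
def proj(c,p):
    T=np.array(c["extrinsics"]);q=np.array(c["camera_matrix"])@(T[:3,:3]@p+T[:3,3]);return q[:2]/q[2]
E
python3 - <<'E'
from h import *
for n in("scene","top"):
    c=grab(n);cv2.imwrite(f"pics/{n}.png",c["pixels"]);np.savez(f"{n}.npz",**c)
    T=np.linalg.inv(c["extrinsics"]);print(n,T[:3,3].round(3),T[:3,2].round(3))
print(robot.get_obs(),robot.grip_depth)
E
```

```text
scene [ 1.277 -0.01   0.911] [-0.673  0.026 -0.74 ]
top [0.316 0.016 1.286] [ 0.184 -0.015 -0.983]
{'clock': 0.1, 'joints': array([ 1.19901447e+00,  3.20229204e-01,  1.56554991e+00,  3.55230949e-06,
        1.25737468e+00, -1.99565266e-02]), 'qd': array([ 0.00022841, -0.00042178, -0.00144021,  0.00058583, -0.00021819,
       -0.00039593]), 'tau': array([ 8.18693279e-04, -4.16405082e+01, -2.34705627e+01, -1.56798628e-04,
        4.77568057e-03, -2.48535076e-05]), 'ee_pos': array([0.19807467, 0.53965285, 0.40396817]), 'tool_rot': array([ 0.12320767,  0.69630247, -0.12428999,  0.69608529]), 'wrist_force': array([0.27292519, 0.20718345, 0.12331157]), 'ft_torque': array([ 0.00976003,  0.038029  , -0.03534906]), 'opening': 1.002989218252535} 0.1547
```

View pics/top.png

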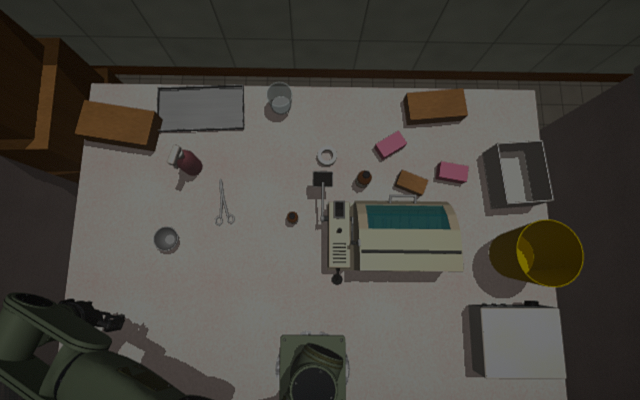

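View pics/scene.png

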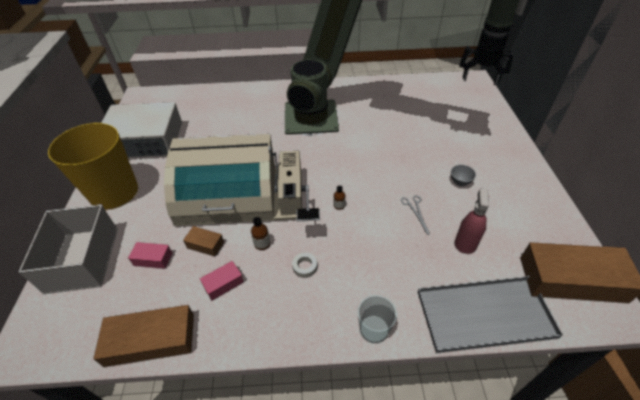

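The top view (image up is +x, left is +y) shows the console at about (340,233), the black rocker at (339,209) and the lever pad at (322,178). The amber bottle is at (364,178), the small bottle at (292,217) and the tape at (327,157). The scene view agrees. Next I'll measure these.

```bash
python3 - <<'E'
from h import *
c=dict(np.load("top.npz"));P=cloud(c);im=c["pixels"];hsv=cv2.cvtColor(im,cv2.COLOR_BGR2HSV)
cv2.imwrite("pics/crop.png",cv2.resize(im[140:290,270:480],None,fx=3.8,fy=3.8,interpolation=cv2.INTER_CUBIC))
v,u=np.mgrid[0:400,0:640]
roi=(u>280)&(u<480)&(v>140)&(v<290)
def blob(m,name):
    n,l,s,ce=cv2.connectedComponentsWithStats(m.astype(np.uint8))
    for i in range(1,n):
        if s[i,4]>15: 
            q=P[l==i]; r=cv2.minAreaRect((q[:,:2]*1000).astype(np.float32))
            print(name,s[i,4],ce[i].round(1),np.median(q,0).round(3),"zmax",q[:,2].max().round(3),"rect",np.round(r[0],1),np.round(r[1],1),round(r[2],1))
blob(roi&(abs(P[...,2]-.102)<.006)&(im.min(-1)>90),"console")
blob(roi&(abs(P[...,2]-.168)<.005),"case")
blob(roi&(im.max(-1)<55)&(P[...,2]>.05),"black")
blob(roi&(P[...,2]>.02)&(P[...,2]<.2)&((u<325)|(v<195)),"things")
for p in[(339,209),(322,178),(323,185),(322,172)]:print(p,world(c,*p).round(3),world(c,*p,.109).round(3))
E
```

```text
console 811 [339.3 235.2] [ 0.413 -0.08   0.104] zmax 0.108 rect [420.6 -78.9] [203.6  62.5] 0.4
case 3520 [410.5 251.4] [ 0.359 -0.279  0.168] zmax 0.173 rect [ 369.4 -279.3] [121.1 302.7] 0.4
black 152 [363.6 177.9] [ 0.598 -0.159  0.084] zmax 0.119 rect [ 598.5 -159.9] [40.9 32.4] 87.1
black 256 [322.2 178.6] [ 0.588 -0.024  0.111] zmax 0.119 rect [588.  -24.5] [42.7 57. ] 1.0
black 132 [339.  208.9] [ 0.493 -0.077  0.109] zmax 1.286 rect [411.4 -43.5] [ 38.4 221.8] 67.7
black 296 [355.7 239. ] [ 0.4   -0.13   0.104] zmax 1.286 rect [ 382.4 -106.6] [122.4 251.3] 54.3
black 83 [327.4 231. ] [ 0.444 -0.044  0.096] zmax 1.286 rect [403.5 -40.4] [ 57.3 200.6] 72.9
black 29 [442.1 210.6] [ 0.488 -0.395  0.124] zmax 0.137 rect [ 490.  -394.4] [11.3 26.5] 85.3
black 62 [291.2 216.8] [0.47  0.072 0.07 ] zmax 1.286 rect [399.6  47. ] [178.1  26.3] 19.6
black 18 [338.9 230.3] [ 0.427 -0.077  0.113] zmax 0.117 rect [426.6 -76.7] [10.9 13.3] 63.3
black 231 [409.1 251.4] [ 0.362 -0.268  0.174] zmax 0.178 rect [ 361.7 -280.5] [284.7   7. ] 89.8
things 342 [388.5 146.8] [ 0.72  -0.249  0.043] zmax 0.053 rect [ 730.4 -259.3] [55.2 95.8] 31.9
things 204 [326.5 154.5] [ 0.693 -0.042  0.026] zmax 0.033 rect [692.5 -41.9] [63.9 65.6] 45.5
things 525 [452.2 171.4] [ 0.635 -0.464  0.043] zmax 0.05 rect [ 636.7 -467.7] [97.1 57.3] 80.1
things 543 [410.7 182.5] [ 0.595 -0.322  0.044] zmax 0.101 rect [ 575.5 -309.4] [108.6 111.6] 67.5
things 405 [322.4 184.2] [ 0.582 -0.025  0.109] zmax 0.119 rect [535.8 -26.7] [155.5  60.3] 0.6
things 218 [363. 178.] [ 0.598 -0.157  0.079] zmax 0.119 rect [ 603.6 -160.8] [46.7 41.8] 67.4
things 119 [291.8 216.8] [0.472 0.07  0.061] zmax 0.09 rect [475.2  72. ] [36.1 36.5] 2.6
(339, 209) [ 0.492 -0.077  0.113] [ 0.493 -0.078  0.109]
(322, 178) [ 0.592 -0.025  0.106] [ 0.591 -0.024  0.109]
(323, 185) [ 0.568 -0.028  0.11 ] [ 0.568 -0.028  0.109]
(322, 172) [ 0.609 -0.024  0.113] [ 0.61  -0.024  0.109]
```

View pics/crop.png

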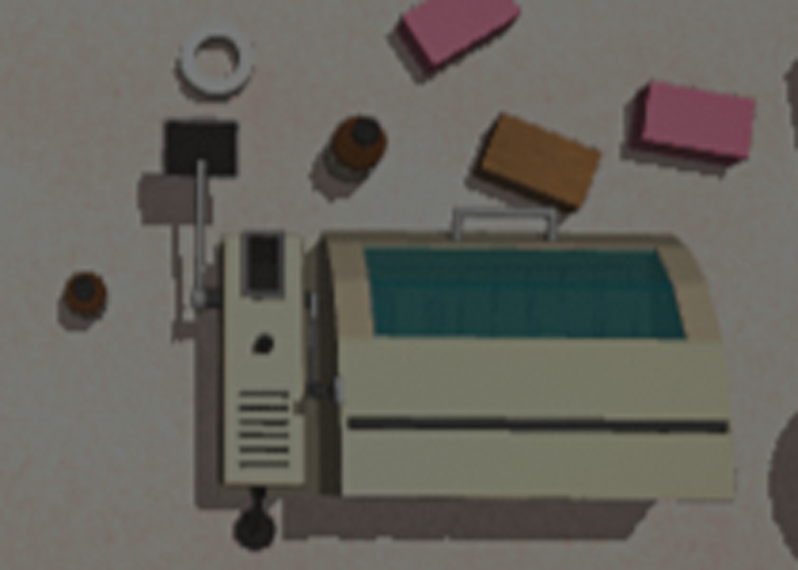

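Cabinet yaw is about 0.5° and its origin about (0.419, -0.281). The rocker middle is then about (0.494, -0.078) and the pad about (0.590, -0.025); both match what I measured directly. I'll shut the gripper and go above the front half.

Call:
carry_out --pt "0 0.021 -0.041 0 0 0 2.5" --pt "0 0.042 -0.082 0 0 0 5" --pt "0 0.063 -0.123 0 0 0 7.5" --pt "0 0.084 -0.164 0 0 0 10" --pt "0 0.105 -0.205 0 0 0 12.5" --pt "0 0.126 -0.246 0 0 0 15" --pt "0 0.147 -0.287 0 0 0 17.5" --pt "0 0.157 -0.309 0 0 0 20.5" --force 40

```text
clock: 0.9
ee_pos: [0.3558, 0.2282, 0.4045]
tool_rot: [-0.002, 0.707, 0.002, 0.707]
wrist_force: [0.6, -0.5, -0.0]
opening: -0.0
```

Call:
carry_out --pt "0 0.021 -0.041 0 0 0 0" --pt "0 0.042 -0.082 0 0 0 0" --pt "0 0.063 -0.123 -0.01 0 0 0" --pt "0 0.084 -0.164 -0.02 0 0 0" --pt "0 0.105 -0.205 -0.03 0 0 0" --pt "0 0.126 -0.246 -0.04 0 0 0" --pt "0 0.147 -0.287 -0.05 0 0 0" --pt "0 0.157 -0.309 -0.06 0 0 0"

```text
clock: 1.7
ee_pos: [0.5133, -0.0812, 0.3439]
tool_rot: [-0.001, 0.707, 0.001, 0.707]
wrist_force: [0.2, 1.0, 0.0]
opening: -0.003
```

Call:
carry_out --pt "0 0 0 0 0 0 0" --pt "0 0 0 0 0 0 0" --pt "0 0 0 0 0 0 0"

```text
clock: 2.0
ee_pos: [0.5117, -0.0773, 0.345]
tool_rot: [-0.002, 0.707, 0.003, 0.707]
wrist_force: [0.1, -0.4, 0.5]
opening: -0.003
```

```bash
cat > w.py <<'E'
from h import *
from scipy.spatial.transform import Rotation as R
def wrist(name=None):
    o=robot.get_obs();c=robot.read_camera("wrist")
    T=np.eye(4);T[:3,:3]=R.from_quat(o["tool_rot"]).as_matrix();T[:3,3]=o["ee_pos"]
    c["extrinsics"]=np.linalg.inv(T@np.array(c["mount"]))
    if name: cv2.imwrite(f"pics/{name}.png",c["pixels"])
    print(o["clock"],o["ee_pos"].round(4),R.from_quat(o["tool_rot"]).as_matrix().round(3).tolist(),o["wrist_force"].round(2),o["joints"].round(2),round(o["opening"],2))
    return c
E
python3 - <<'E'
from w import *
c=wrist("w1");P=cloud(c);np.savez("w1.npz",**c)
print(proj(c,np.array([.494,-.078,.109])),proj(c,np.array([.59,-.025,.109])))
E
```

```text
2.0 [ 0.5117 -0.0773  0.345 ] [[-0.0, -0.007, 1.0], [0.001, 1.0, 0.007], [-1.0, 0.001, -0.0]] [ 0.11 -0.39  0.53] [-0.17  0.28  1.79  0.    1.08 -1.75] -0.0
[320.27331819 187.95549369] [392.95022635 317.09509542]
```

View pics/w1.png

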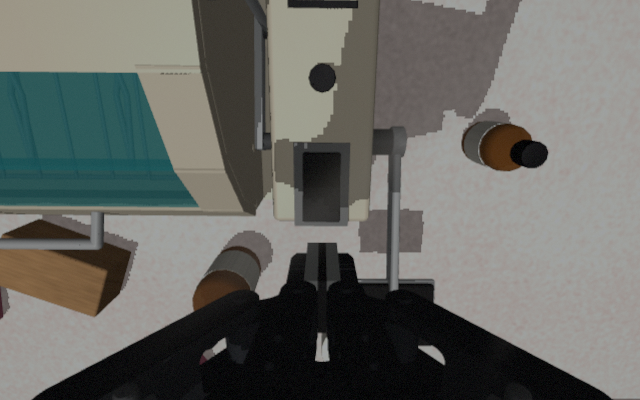

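The wrist view shows the rocker spanning columns 302–340, rows 152–222, centred at (321,187). I predicted (320,188), so the calibration holds, and the shut fingertips are above the front half. Pressing down.

Call:
carry_out --pt "0 -0.001 0 -0.025 0 0 0" --pt "0 -0.001 0 -0.05 0 0 0" --pt "0 -0.001 0 -0.056 0 0 0" --pt "0 -0.001 0 -0.06 0 0 0" --pt "0 -0.001 0 -0.063 0 0 0" --pt "0 -0.001 0 -0.065 0 0 0" --pt "0 -0.001 0 -0.066 0 0 0" --pt "0 -0.001 0 -0.066 0 0 0"

```text
clock: 2.85
ee_pos: [0.5113, -0.0779, 0.2808]
tool_rot: [-0.002, 0.706, 0.002, 0.708]
wrist_force: [-4.5, 2.8, 11.8]
opening: -0.003
```

Call:
carry_out --pt "0 0 0 -0.001 0 0 0" --pt "0 0 0 0.01 0 0 0" --pt "0 0 0 0.04 0 0 0" --pt "0 0 0 0.066 0 0 0" --pt "0 0 0 0.066 0 0 0" --pt "0 0 0 0.066 0 0 0"

```text
clock: 3.45
ee_pos: [0.5112, -0.0784, 0.3454]
tool_rot: [-0.002, 0.706, 0.002, 0.708]
wrist_force: [-0.1, -0.8, -0.6]
opening: 0.002
```

```bash
cat > sw.py <<'E'
from w import *
import sys
c=wrist(sys.argv[1])
cs=[dict(np.load("w1.npz")),c]
for k in cs:
    P=cloud(k);m=(abs(P[...,1]+.078)<.006)
    for x in np.arange(.468,.522,.006):
        q=P[m&(abs(P[...,0]-x)<.003)&(abs(P[...,2]-.11)<.02)];print(len(q),(np.median(q[:,2])*1000).round(1) if len(q) else '-',end=' | ')
    print()
i=np.hstack([k["pixels"][100:250,260:400] for k in cs]);cv2.imwrite(f"pics/{sys.argv[1]}c.png",cv2.resize(i,None,fx=2.5,fy=2.5))
E
python3 sw.py w2
```

```text
3.45 [ 0.5112 -0.0784  0.3454] [[0.002, -0.006, 1.0], [-0.001, 1.0, 0.006], [-1.0, -0.001, 0.002]] [-0.08 -0.8  -0.58] [-0.17  0.28  1.79 -0.    1.08 -1.75] 0.0
184 104.0 | 212 107.4 | 172 107.6 | 175 107.6 | 175 107.6 | 187 109.0 | 186 111.0 | 185 112.8 | 66 114.0 | 
188 103.9 | 238 113.2 | 177 112.2 | 164 110.3 | 158 108.3 | 169 107.6 | 169 107.5 | 164 107.6 | 117 106.8 |
```

View pics/w2c.png

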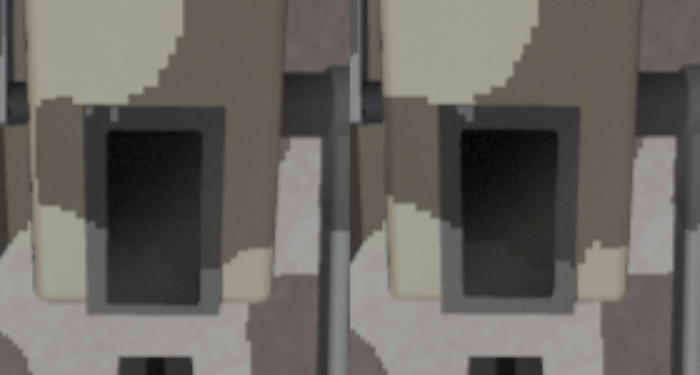

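The switch is off: the front half is now flat at 107.6 mm and the rear half is raised to 113 mm, the reverse of before. Moving on to the lever pad.

Call:
carry_out --pt "0 0.04 0.03 0 0 0 0" --pt "0 0.078 0.058 -0.01 0 0 0" --pt "0 0.078 0.058 -0.04 0 0 0" --pt "0 0.078 0.058 -0.054 0 0 0" --pt "0 0.078 0.058 -0.056 0 0 0" --pt "0 0.078 0.058 -0.058 0 0 0" --pt "0 0.078 0.058 -0.06 0 0 0" --pt "0 0.078 0.058 -0.062 0 0 0"

```text
clock: 4.3
ee_pos: [0.5894, -0.0205, 0.2837]
tool_rot: [-0.002, 0.706, 0.002, 0.708]
wrist_force: [-0.9, 0.1, 4.8]
opening: 0.001
```

Call:
carry_out --pt "0 0 0 -0.002 0 0 0" --pt "0 0 0 -0.004 0 0 0" --pt "0 0 0 -0.006 0 0 0" --pt "0 0 0 -0.008 0 0 0" --pt "0 0 0 -0.01 0 0 0" --pt "0 0 0 -0.012 0 0 0" --pt "0 0 0 -0.014 0 0 0" --pt "0 0 0 -0.016 0 0 0"

```text
clock: 5.1
ee_pos: [0.5907, -0.0204, 0.2694]
tool_rot: [-0.002, 0.704, 0.002, 0.71]
wrist_force: [2.3, 0.9, 7.1]
opening: -0.004
```

```bash
python3 - <<'E'
from w import *
c=wrist()
s=grab("scene");P=cloud(s)
cv2.imwrite("pics/s2.png",cv2.resize(s["pixels"][100:280,140:400],None,fx=3,fy=3))
E
```

```text
5.1 [ 0.5907 -0.0204  0.2694] [[0.009, -0.006, 1.0], [-0.0, 1.0, 0.006], [-1.0, -0.0, 0.009]] [2.31 0.89 7.12] [-0.05  0.46  1.72  0.    0.96 -1.63] -0.0
```

View pics/s2.png

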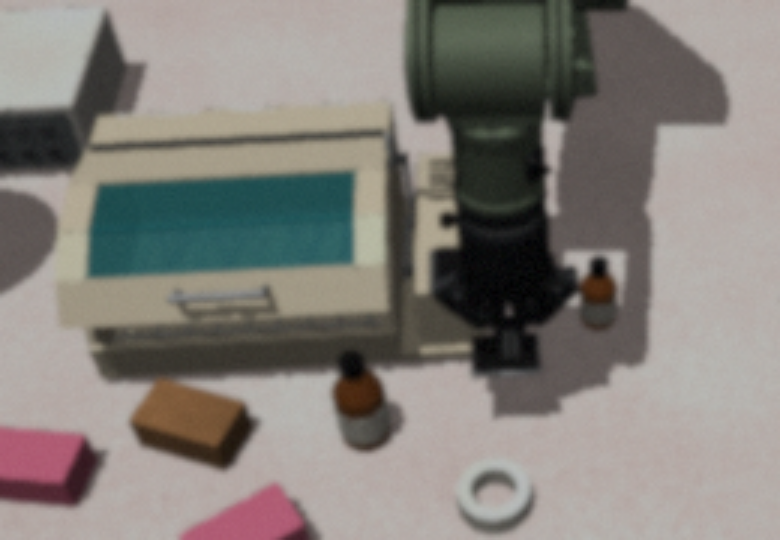

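The lid, left of centre in this crop, is rising as the lever goes down. The arm is clear of it and the bottles are untouched. Pressing on.

Call:
carry_out --pt "0 0 0 -0.0025 0 0 0" --pt "0 0 0 -0.005 0 0 0" --pt "0 0 0 -0.0075 0 0 0" --pt "0 0 0 -0.01 0 0 0" --pt "0 0 0 -0.0125 0 0 0" --pt "0 0 0 -0.015 0 0 0" --pt "0 0 0 -0.0175 0 0 0" --pt "0 0 0 -0.02 0 0 0"

```text
clock: 6.0
ee_pos: [0.5913, -0.0204, 0.2496]
tool_rot: [-0.002, 0.703, 0.002, 0.711]
wrist_force: [4.4, 0.9, 6.8]
opening: -0.001
```

Call:
carry_out --pt "0 0 0 -0.0025 0 0 0" --pt "0 0 0 -0.005 0 0 0" --pt "0 0 0 -0.0075 0 0 0" --pt "0 0 0 -0.01 0 0 0" --pt "0 0 0 -0.012 0 0 0" --pt "0 0 0 -0.014 0 0 0" --pt "0 0 0 -0.016 0 0 0" --pt "0 0 0 -0.018 0 0 0"

```text
clock: 6.8
ee_pos: [0.5903, -0.0205, 0.2309]
tool_rot: [-0.002, 0.705, 0.002, 0.709]
wrist_force: [1.4, 0.7, 5.3]
opening: 0.003
```

Call:
carry_out --pt "0 0 0 -0.001 0 0 0" --pt "0 0 0 -0.002 0 0 0" --pt "0 0 0 -0.003 0 0 0" --pt "0 0 0 -0.003 0 0 0"

```text
clock: 7.2
ee_pos: [0.59, -0.0204, 0.2276]
tool_rot: [-0.002, 0.706, 0.002, 0.709]
wrist_force: [0.9, -1.1, 6.7]
opening: 0.001
```

```bash
python3 - <<'E'
from h import *
s=grab("scene");P=cloud(s)
m=(P[...,1]>-.43)&(P[...,1]<-.14)&(P[...,0]>.3)&(P[...,0]<.6)&(P[...,2]<.45)&(P[...,2]>.17)
q=P[m];i=q[:,2].argmax();print(len(q),q[i].round(3),np.percentile(q[:,2],[50,90,99]).round(3))
# opening angle from the front edge about the hinge (world x ~.364,z .168)
j=q[q[:,2]>np.percentile(q[:,2],98)];print(j.mean(0).round(3))
cv2.imwrite("pics/s3.png",cv2.resize(s["pixels"][60:280,140:400],None,fx=2.5,fy=2.5))
E
```

```text
2029 [ 0.503 -0.247  0.31 ] [0.281 0.284 0.309]
[ 0.501 -0.282  0.309]
```

View pics/s3.png

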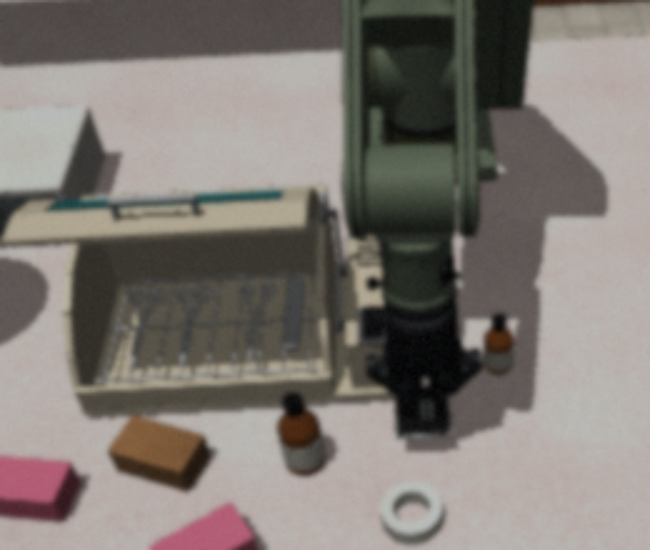

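The lid stands wide open with its highest point at 310 mm, as specified. I'll press a little further to the stop, then hold.

Call:
carry_out --pt "0 0 0 -0.001 0 0 0" --pt "0 0 0 -0.002 0 0 0" --pt "0 0 0 -0.003 0 0 0" --pt "0 0 0 -0.003 0 0 0" --pt "0 0 0 -0.003 0 0 0" --pt "0 0 0 -0.003 0 0 0" --pt "0 0 0 -0.003 0 0 0" --pt "0 0 0 -0.003 0 0 0"

```text
clock: 8.05
ee_pos: [0.5899, -0.0204, 0.2272]
tool_rot: [-0.002, 0.705, 0.002, 0.709]
wrist_force: [-3.9, -0.2, 21.9]
opening: 0.004
```

Call:
carry_out --pt "0 0 0 0 0 0 0" --pt "0 0 0 0 0 0 0" --pt "0 0 0 0 0 0 0" --pt "0 0 0 0 0 0 0" --pt "0 0 0 0 0 0 0" --pt "0 0 0 0 0 0 0" --pt "0 0 0 0 0 0 0" --pt "0 0 0 0 0 0 0"

```text
clock: 8.85
ee_pos: [0.5899, -0.0204, 0.2272]
tool_rot: [-0.002, 0.705, 0.002, 0.709]
wrist_force: [-3.5, -0.3, 22.0]
opening: 0.006
```

Call:
carry_out --pt "0 0 0 0 0 0 0" --pt "0 0 0 0 0 0 0" --pt "0 0 0 0 0 0 0" --pt "0 0 0 0 0 0 0" --pt "0 0 0 0 0 0 0" --pt "0 0 0 0 0 0 0" --pt "0 0 0 0 0 0 0" --pt "0 0 0 0 0 0 0"

```text
clock: 9.65
ee_pos: [0.5898, -0.0204, 0.2272]
tool_rot: [-0.002, 0.705, 0.002, 0.709]
wrist_force: [-4.0, -0.1, 22.1]
opening: -0.0
```

Call:
carry_out --pt "0 0 0 0 0 0 0" --pt "0 0 0 0 0 0 0" --pt "0 0 0 0 0 0 0" --pt "0 0 0 0 0 0 0" --pt "0 0 0 0 0 0 0" --pt "0 0 0 0 0 0 0" --pt "0 0 0 0 0 0 0" --pt "0 0 0 0 0 0 0"

```text
clock: 10.45
ee_pos: [0.5899, -0.0204, 0.2271]
tool_rot: [-0.002, 0.705, 0.002, 0.709]
wrist_force: [-3.6, -0.0, 21.5]
opening: 0.001
```

The stop is reached (z unchanged, force up to 22 N) and it has been held for over 3 s. Now easing up at 15 mm/s.

Call:
carry_out --pt "0 0 0 0.0015 0 0 0" --pt "0 0 0 0.003 0 0 0" --pt "0 0 0 0.0045 0 0 0" --pt "0 0 0 0.006 0 0 0" --pt "0 0 0 0.0075 0 0 0" --pt "0 0 0 0.009 0 0 0" --pt "0 0 0 0.0105 0 0 0" --pt "0 0 0 0.012 0 0 0"

```text
clock: 11.25
ee_pos: [0.5908, -0.0204, 0.2357]
tool_rot: [-0.002, 0.705, 0.002, 0.709]
wrist_force: [6.4, -1.0, 4.1]
opening: 0.001
```

Call:
carry_out --pt "0 0 0 0.0015 0 0 0" --pt "0 0 0 0.003 0 0 0" --pt "0 0 0 0.0045 0 0 0" --pt "0 0 0 0.006 0 0 0" --pt "0 0 0 0.0075 0 0 0" --pt "0 0 0 0.009 0 0 0" --pt "0 0 0 0.0105 0 0 0" --pt "0 0 0 0.012 0 0 0"

```text
clock: 12.05
ee_pos: [0.5912, -0.0203, 0.2481]
tool_rot: [-0.002, 0.704, 0.002, 0.71]
wrist_force: [6.9, -0.2, 5.7]
opening: -0.001
```

Call:
carry_out --pt "0 0 0 0.0015 0 0 0" --pt "0 0 0 0.003 0 0 0" --pt "0 0 0 0.0045 0 0 0" --pt "0 0 0 0.006 0 0 0" --pt "0 0 0 0.0075 0 0 0" --pt "0 0 0 0.009 0 0 0" --pt "0 0 0 0.0105 0 0 0" --pt "0 0 0 0.012 0 0 0"

```text
clock: 12.85
ee_pos: [0.591, -0.0203, 0.2601]
tool_rot: [-0.002, 0.705, 0.002, 0.71]
wrist_force: [5.5, -1.1, 6.3]
opening: -0.0
```

Call:
carry_out --pt "0 0 0 0.0015 0 0 0" --pt "0 0 0 0.003 0 0 0" --pt "0 0 0 0.0045 0 0 0" --pt "0 0 0 0.006 0 0 0" --pt "0 0 0 0.0075 0 0 0" --pt "0 0 0 0.009 0 0 0" --pt "0 0 0 0.0105 0 0 0" --pt "0 0 0 0.012 0 0 0"

```text
clock: 13.65
ee_pos: [0.5901, -0.0203, 0.2718]
tool_rot: [-0.002, 0.706, 0.002, 0.709]
wrist_force: [2.5, -0.1, 5.8]
opening: 0.001
```

Call:
carry_out --pt "0 0 0 0.0015 0 0 0" --pt "0 0 0 0.003 0 0 0" --pt "0 0 0 0.004 0 0 0" --pt "0 0 0 0.005 0 0 0" --pt "0 0 0 0.006 0 0 0" --pt "0 0 0 0.007 0 0 0" --pt "0 0 0 0.008 0 0 0" --pt "0 0 0 0.009 0 0 0"

```text
clock: 14.45
ee_pos: [0.5893, -0.0203, 0.2803]
tool_rot: [-0.002, 0.707, 0.002, 0.707]
wrist_force: [0.8, -1.0, 7.3]
opening: 0.001
```

Call:
carry_out --pt "0 0 0 0.001 0 0 0" --pt "0 0 0 0.002 0 0 0" --pt "0 0 0 0.003 0 0 0" --pt "0 0 0 0.004 0 0 0" --pt "0 0 0 0.005 0 0 0" --pt "0 0 0 0.006 0 0 0" --pt "0 0 0 0.007 0 0 0" --pt "0 0 0 0.008 0 0 0"

```text
clock: 15.25
ee_pos: [0.5888, -0.0201, 0.2872]
tool_rot: [-0.002, 0.708, 0.002, 0.706]
wrist_force: [-0.2, 0.2, 0.2]
opening: 0.002
```

Call:
carry_out --pt "0 0 0 0.01 0 0 0" --pt "0 0 0 0.035 0 0 0" --pt "0 0 0 0.058 0 0 0" --pt "0 -0.038 -0.02 0.058 0 0 0" --pt "0 -0.076 -0.04 0.058 0 0 0" --pt "0 -0.111 -0.058 0.058 0 0 0" --pt "0 -0.111 -0.058 0.058 0 0 0" --pt "0 -0.111 -0.058 0.058 0 0 0"

```text
clock: 16.05
ee_pos: [0.478, -0.0785, 0.3467]
tool_rot: [-0.002, 0.706, 0.002, 0.708]
wrist_force: [0.1, 0.6, -0.4]
opening: 0.001
```

```bash
python3 sw.py w3; python3 - <<'E'
from h import *
a=dict(np.load("scene.npz"));s=grab("scene")
A,B=cloud(a),cloud(s)
for n,(u0,u1,v0,v1) in dict(lid=(185,262,165,200),handle=(203,236,205,214),pad=(300,318,208,217)).items():
    d=(B-A)[v0:v1,u0:u1,2];print(n,np.median(d).round(4),np.percentile(abs(d),90).round(4), np.median(A[v0:v1,u0:u1],(0,1)).round(3))
o=robot.get_obs();print(o["ee_pos"],o["wrist_force"])
E
```

```text
16.05 [ 0.478  -0.0785  0.3467] [[0.002, -0.005, 1.0], [-0.0, 1.0, 0.005], [-1.0, -0.0, 0.002]] [ 0.11  0.6  -0.39] [-0.19  0.23  1.86  0.    1.06 -1.76] 0.0
184 104.0 | 212 107.4 | 172 107.6 | 175 107.6 | 175 107.6 | 187 109.0 | 186 111.0 | 185 112.8 | 66 114.0 | 
177 103.9 | 242 113.0 | 139 112.3 | 142 110.2 | 124 108.4 | 114 107.6 | 0 - | 0 - | 0 - | 
lid -0.0 0.0034 [ 0.477 -0.263  0.132]
handle -0.0001 0.0036 [ 0.528 -0.279  0.078]
pad 0.0 0.0034 [ 0.587 -0.023  0.108]
[ 0.47916277 -0.07805828  0.34637934] [-0.02313205 -0.23183962 -0.41673773]
```

The lid and pad are back at their starting heights (median difference 0.1 mm or less) and the lamp is still off. Pressing the rear half.

Call:
carry_out --pt "0 -0.001 0 -0.025 0 0 0" --pt "0 -0.001 0 -0.05 0 0 0" --pt "0 -0.001 0 -0.057 0 0 0" --pt "0 -0.001 0 -0.061 0 0 0" --pt "0 -0.001 0 -0.064 0 0 0" --pt "0 -0.001 0 -0.066 0 0 0" --pt "0 -0.001 0 -0.068 0 0 0" --pt "0 -0.001 0 -0.068 0 0 0"

```text
clock: 16.95
ee_pos: [0.4774, -0.0781, 0.2807]
tool_rot: [-0.002, 0.706, 0.002, 0.708]
wrist_force: [-6.7, 1.9, 19.6]
opening: -0.003
```

Call:
carry_out --pt "0 0 0 0.01 0 0 0" --pt "0 0 0 0.04 0 0 0" --pt "0 0.03 0 0.07 0 0 0" --pt "0 0.033 0 0.09 0 0 0" --pt "0 0.033 0 0.09 0 0 0" --pt "0 0.033 0 0.09 0 0 0"

```text
clock: 17.55
ee_pos: [0.51, -0.0782, 0.3679]
tool_rot: [-0.002, 0.707, 0.002, 0.708]
wrist_force: [-0.3, -0.3, -1.0]
opening: 0.001
```

```bash
python3 sw.py w4; python3 - <<'E'
from h import *
s=grab("scene");a=dict(np.load("scene.npz"));A,B=cloud(a),cloud(s)
for n,(u0,u1,v0,v1) in dict(lid=(185,262,165,200),pad=(300,318,208,217)).items():
    d=(B-A)[v0:v1,u0:u1,2];print(n,np.median(d).round(4))
d=cv2.absdiff(s["pixels"],a["pixels"]).max(-1)
for n,(u,v) in dict(amber=(261,235),small=(340,198),carton=(203,240),tape=(305,264),bowl=(462,176),spray=(470,225),forceps=(416,215)).items(): print(n,d[v-18:v+18,u-18:u+18].mean().round(1))
E
```

```text
17.55 [ 0.51   -0.0782  0.3679] [[0.001, -0.006, 1.0], [-0.0, 1.0, 0.006], [-1.0, -0.0, 0.001]] [-0.26 -0.29 -0.96] [-0.17  0.25  1.76 -0.    1.13 -1.75] 0.0
184 104.0 | 212 107.4 | 172 107.6 | 175 107.6 | 175 107.6 | 187 109.0 | 186 111.0 | 185 112.8 | 66 114.0 | 
151 103.9 | 160 107.4 | 139 107.6 | 147 107.6 | 140 107.6 | 151 109.0 | 150 111.0 | 150 113.1 | 62 114.2 | 
lid 0.0
pad -0.0
amber 6.2
small 23.7
carton 5.9
tape 7.8
bowl 7.0
spray 5.8
forceps 7.9
```

The rocker profile matches the "on" state from the start. The small bottle's patch differs, probably from the arm's shadow, so I'll check its position and then hand in.

```bash
python3 - <<'E'
from h import *
for c in (dict(np.load("top.npz")),grab("top"),dict(np.load("scene.npz")),grab("scene")):
    P=cloud(c);q=P[(abs(P[...,0]-.475)<.05)&(abs(P[...,1]-.072)<.045)&(P[...,2]>.02)&(P[...,2]<.1)]
    print(len(q),q.mean(0).round(4) if len(q) else "")
robot.job_done()
E
```

```text
119 [0.473  0.0703 0.0628]
119 [0.473  0.0704 0.0631]
207 [0.485  0.0689 0.0534]
210 [0.4851 0.069  0.053 ]
the job is handed in; nothing more can be done
```

I ran the whole sequence and handed the job in at about 18 s of the 61 s allowed; the hand-in itself reports no verdict.

1. **Lamp off:** I pressed the front half of the rocker with the lid shut. A close depth reading then showed the front half flat and the rear half raised.
2. **Lid open:** I pressed the lever to its stop, where the force rose to 22 N with no further travel. The lid's highest point measured 310 mm. I held it there for a little over 3 s.
3. **Lid shut:** I eased the lever up at 10–15 mm/s. Contact faded out smoothly, and the lid and pad were back at their starting heights to within 0.1 mm.
4. **Lamp on:** I pressed the rear half. The rocker's shape then matched its starting "on" shape to within 0.3 mm.

**Last checks:**
- **Lid and pad:** both were at their starting heights, and the gripper was clear of everything.
- **Other things:** in the scene camera, the patches around the amber bottle, carton, tape, bowl, spray bottle and forceps looked nearly unchanged.
- **Small bottle:** its patch did change, probably from the arm's shadow. Depth from two cameras put it within 0.5 mm of where it started.

No check failed. I could not read the lid's closing speed directly, so "no slam" rests on the slow lever release.

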